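# Tip the purple ball out of the divided craft tray and check the tray in

## Task

Lift the divided tray by its handle post and tip it over the corner of the purple ball's compartment, so that only the purple ball rolls into the basket; do not touch any ball with the robot. Then gently set the tray, with the other three balls still in it, flat in the grey check-in cradle behind its blue lip so that it holds the spring plunger pushed in, and let go. Leave the basket upright and the other things on the table where they are.

Things in the scene. Friction and masses are not known exactly. Their poses are not given: they have to be found in the camera images.
- tray_handle (a point): Point on the dark square handle post of the loose divided white tray (about 0.36 kg), on the tray's centre line, 80 mm above its underside; z up out of the tray, x and y parallel to its sides. The post is 24 x 24 mm, sides parallel to the tray's, its top 100 mm above the underside. Grip it here from above; the balls' tops are 32 mm below.
- tray_floor (a point): Centre of the tray's underside, axes as tray_handle. Tray 144 x 144 mm, 36 mm high, floor and walls 4 mm; two full-height dividers along x and y make four equal compartments (+x+y, -x+y, -x-y, +x-y). At each outer corner is a pour opening: farther than 30 mm from the x or y axis the outer walls are only a sill, 10 mm above the underside (6 mm above the inner floor).
- ball_purple_center (a point): Centre of the purple wooden ball, 44 mm across, about 30 g, lying in one of the four compartments (which one varies); its axes mean nothing. It rolls out over its sill corner when the tray is tipped about 30 to 38 degrees straight toward that corner; beyond about 50 degrees, or 42 toward a side instead, others can spill. Jerky carrying or fast tipping throws balls over the sills.
- ball_orange_center (a point): Centre of the orange wooden ball, 44 mm across, about 30 g, in another compartment; its axes mean nothing.
- ball_yellow_center (a point): Centre of the yellow wooden ball, 44 mm across, about 30 g, in another compartment; its axes mean nothing.
- ball_green_center (a point): Centre of the green wooden ball, 44 mm across, about 30 g, in another compartment; its axes mean nothing.
- dock: The cradle as a whole, bolted to the table; origin on the table under dock_seat, same axes.
- basket: Loose round tan basket, 176 mm across at the gold rim, 132 mm at the foot, 70 mm high, floor 6 mm, wall 6 mm, 0.45 kg; origin under its centre, z up.
- dock_seat (a point): Centre of the floor of the grey check-in cradle fixed to the table, 4 mm above the table; x points from the blue lip to the orange plunger, z up. Side guides leave 160 mm in y, tops 18 mm above this floor. The 144 mm tray fits in any of its four square-on turns: push the plunger in at least 8 mm with the tray held above the lip, then lower it flat behind the lip; the spring keeps it against the lip.
- dock_lip (a point): Middle of the top inner edge of the cradle's blue lip, axes as dock_seat: 75 mm from the seat centre toward -x, 10 mm above the cradle floor. The lip is 8 mm thick and runs along y.
- plunger_tip (a point): Round nose tip of the orange plunger, 14 mm thick, axes as dock_seat. Free, it is 61 mm from the seat centre toward +x and 22 mm above the cradle floor. It slides into the grey switch housing, whose face is at +90 mm, 110 mm wide in y, top 42 mm above the cradle floor.
- plunger (a joint): How far the cradle's spring plunger is pushed in (toward +x of the cradle), m: 0 free, 0.018 fully in; spring 1 N at the start of travel, 4.6 N fully in. About 0.008 when a tray rests behind the lip.
- tumbler: Bystander: clear drinking glass, 72 mm across, 110 mm high; origin under its centre.
- glue: Bystander: white glue bottle with green cap, 52 mm across, 140 mm high; origin under its centre.
- paint: Bystander: red paint jar with white lid, 66 mm across, 70 mm high; origin under its centre.
- tape: Bystander: orange roll of tape lying flat, 90 mm across, 24 mm high; origin under its centre.
- brush: Bystander: red-handled brush lying flat, 150 mm long; origin under it.
- sponge: Bystander: tan cork block lying flat, 90 x 60 x 30 mm; origin under its centre.

How it is judged:
By the outcome, as a careful person would: the job done as asked, in the order asked, and still so for the second after the job is handed in, with the robot touching nothing.
It also fails if it takes over 67 s, if anything falls off the work surface, if the arm or the gripper's body presses on something with over 40 N, if the wrist force passes 120 N, or if a joint passes its speed limit or range.

## Robot

A 7-joint arm with a two-finger parallel gripper is mounted at the origin on the work surface. World frame = base frame: x ahead of the robot, y to its left, z up, the work surface at z = 0. Lengths are in m, angles in degrees, forces in N, time in s.
With the tool pointing down it reaches from about 0.4 to 0.875 m from the base axis. Payload 6.5 kg.
Tool frame: the origin (TCP) lies at the very end of the fingers, on their centre line; the grasp point (between the pads) lies 19 mm behind it; z points along the fingers, y is the direction in which the jaws open and shut (so a half turn about z gives the same grasp; the last joint's range is limited). The gripper opens to 85 mm and grips with 20 to 120 N. Pads are 22 mm wide; open, the fingers measure 114 mm over their backs; the gripper's body (76 mm by 85 mm) begins 54 mm behind the grasp point. The pads swing forward as they close: fully open they stand 13 mm farther back than shut.
Start: joints at [61.18, 30.733, -0.252, 88.115, 0.149, 61.152, -4.079], TCP at [0.275, -0.589, 0.231] pointing down, gripper open.
Joint ranges: [-154.64, 154.64], [-21.42, 123.67], [-72.66, 72.17], [13.99, 137.28], [-74.86, 254.86], [10.95, 109.41], [-158.01, 158.01]. Speed limits (degrees/s): [136.94, 136.94, 180, 180, 180, 180, 180].

## Interface

Orientations are given as a 3x3 rotation matrix whose columns are the frame's x, y, z axes.
In Python, from workcell import manip gives the robot as it stands.
- The arm moves only by the tool step_arm, never from a script. Its argument "series" is a list of rows, each an object with "gripper": the finger opening in m, from 0 to 0.0854; "offset": the shift along the world's x, y, z in m, a list of three; "dr": the turn, a rotation vector about the world's x, y, z in rad, a list of three. A call has 1 to 12 rows; each row shifts and turns the pose as measured when the row begins; what a row does not reach is not made up. A row lasts 1/10 s, in which the tool goes at most 50 mm and 8.59 degrees, less where a joint would pass 70% of its speed; a pose out of reach is approached as far as the arm can. A call is refused whole if a number of a shift passes 0.05 or a number of a turn 0.15, either way. A call with a gripper value outside its range is refused whole. The fingers move at their own pace and stop on an object; "squeeze" is the grip in N (left out, the last holds). Time passes only in rows, so rows that do not move let the fingers close. It gives the time, the measured TCP pose, the force and the opening at its end, in the units of the state.
- manip.observe(): the state, without advancing time (a new reading comes with each control period).
- manip.grab_frame(name): name is "scene" or "top" or "wrist"; returns a dict with "color" (384x512x3 uint8, red, green, blue), "fx", "fy", "cx", "cy" (pixels), "cam_to_world" (4x4, takes a point from camera to world coordinates). Camera axes: x right, y up, looking along -z (the intrinsics and any distortion apply to the point x, -y, -z); pixel columns grow to the right and rows downward; lengths in m; the calibration is good to about 2 mm. A picture is of the moment at which its call begins. There is no depth.
- manip.finish_job(): hands the job in, once; it reports no verdict.
Trained networks look in the newest picture that a camera, given by its name, has taken for a name from the list of things; names that differ only in an ending like _2 or _b are one class to them, and where a whole thing is asked for, a point or a joint stands for the part that bears it (a point fixed in the world has none). Each returns a list of dicts, best first, with "score" (0 to 1); they miss things now and then, are a little off and sometimes report something else, mostly with a low value. They report only what shows in the picture. A call takes as long as a camera call.
- manip.spot_in(label, camera): "pixel" ([column, row] in pixels, amid what is visible of it).
- manip.cut_out(label, camera): "pixels" (384x512 bool, what is visible of it) and "pixel" ([column, row] in pixels, amid what is visible of it).
The state is a dict: "time": time; "joints": joint angles; "joint_velocities": joint speeds; "tau": joint torques, N m; "eef_pos": TCP position; "orientation": TCP orientation; "force": force on the tool from outside, world axes, zero at the start; "moment": the same for the moment, N m; "width": finger opening in m.
Only numpy, scipy, OpenCV 4.12 (cv2) and the standard library are available. Lean on these libraries where they do the work, as an engineer would, in place of code of your own. Each camera call takes 0.05 s, during which the arm holds its last target.

## Working session

There is one attempt and no reset: what is moved stays moved. The work goes in short steps, Python scripts to look and compute and a tool call to move; the robot and the scene stay as the last step left them, time stands still between calls to the robot, and variables do not carry over. Pictures are saved under pics/ and viewed, and the job is handed in when it is done.

Besides the shell and the picture viewer there is one more tool, called after "Call:" by a JSON object that holds its "method" and its "body", one argument or row to a line. step_arm: Moves the arm, as the interface text tells. Its arguments: {"type":"object","properties":{"series":{"type":"array"},"squeeze":{"type":"number"}},"required":["series"]}

```bash
mkdir -p pics
cat > h.py <<'E'
import numpy as np, cv2
from workcell import manip
def save(name,fn):
    f=manip.grab_frame(name); cv2.imwrite('pics/'+fn,f['color'][:,:,::-1]); return f
def ray(f,p):
    d=np.array([(p[0]-f['cx'])/f['fx'],-(p[1]-f['cy'])/f['fy'],-1.0])
    M=np.array(f['cam_to_world']); return M[:3,3], M[:3,:3]@d
def onz(f,p,z):
    o,d=ray(f,p); return o+d*(z-o[2])/d[2]
def proj(f,P):
    M=np.array(f['cam_to_world']); q=M[:3,:3].T@(np.array(P)-M[:3,3]); return np.array([f['cx']+f['fx']*q[0]/-q[2], f['cy']-f['fy']*q[1]/-q[2]])
E
python3 - <<'E'
from h import *
f={}
for n in ['scene','top','wrist']:
    f[n]=save(n,n+'0.png')
    print(n,[k for k in f[n]], f[n]['fx'],f[n]['fy'],f[n]['cx'],f[n]['cy']); print(np.round(f[n]['cam_to_world'],3))
    im=f[n]['color']
z={'tray_handle':.08,'tray_floor':0,'ball_purple_center':.026,'ball_orange_center':.026,'ball_yellow_center':.026,'ball_green_center':.026,'dock':0,'basket':.035,'dock_seat':.004,'dock_lip':.014,'plunger_tip':.026,'tumbler':.05,'glue':.07,'paint':.035,'tape':.012,'brush':0.01,'sponge':.015}
for k in z:
    for c in ['top','scene']:
        r=manip.spot_in(k,c)[:2]
        print(k,c,[(np.round(q['pixel']),round(q['score'],2),np.round(onz(f[c],q['pixel'],z[k])[:2],3)) for q in r])
print(manip.observe())
E
```

```text
scene ['color', 'fx', 'fy', 'cx', 'cy', 'cam_to_world'] 385.537817231113 385.537817231113 254.27573502214247 198.14008628762616
[[ 0.213 -0.524  0.825  1.382]
 [ 0.977  0.097 -0.191 -0.192]
 [ 0.02   0.846  0.532  0.611]
 [ 0.     0.     0.     1.   ]]
top ['color', 'fx', 'fy', 'cx', 'cy', 'cam_to_world'] 357.82860664882986 357.82860664882986 257.0153996818627 190.07623973444407
[[ 0.024  0.983 -0.182  0.393]
 [-1.     0.027  0.014 -0.003]
 [ 0.019  0.182  0.983  1.044]
 [ 0.     0.     0.     1.   ]]
wrist ['color', 'fx', 'fy', 'cx', 'cy', 'cam_to_world'] 324.96861405110553 324.96861405110553 253.7312378014356 190.16060923051538
[[ 0.423  0.86   0.285  0.347]
 [-0.906  0.402  0.131 -0.555]
 [-0.002 -0.314  0.949  0.373]
 [ 0.     0.     0.     1.   ]]
tray_handle top [(array([146., 215.]), 0.57, array([0.495, 0.281]))]
tray_handle scene [(array([353., 197.]), 0.65, array([0.599, 0.255]))]
tray_floor top [(array([146., 215.]), 0.9, array([0.505, 0.304]))]
tray_floor scene [(array([349., 197.]), 0.83, array([0.482, 0.31 ]))]
ball_purple_center top [(array([124., 226.]), 0.59, array([0
[... 2490 characters left out ...]
   61.15293587, -4.08026303]), 'joint_velocities': array([ 0.01636985,  0.02308251, -0.00496281, -0.07876343,  0.03588365,
       -0.06392565, -0.07454907]), 'tau': array([-7.12199426e-05, -5.83324707e+01,  1.04784563e+00, -2.59439582e+01,
        1.24360569e-02,  1.76507863e-03, -1.88467294e-05]), 'eef_pos': array([ 0.27497961, -0.58894665,  0.2312932 ]), 'orientation': array([[ 9.06083386e-01,  4.23099155e-01, -5.55787535e-05],
       [ 4.23099156e-01, -9.06083387e-01, -3.67373741e-06],
       [-5.19133404e-05, -2.01866113e-05, -9.99999998e-01]]), 'force': array([ 0.32972258, -0.99301399,  0.23617   ]), 'moment': array([ 0.03507548, -0.01996649,  0.00384583]), 'width': 0.08520162155684936}
```

View pictures.

Run:
```python
import cv2
t=cv2.imread('pics/top0.png'); s=cv2.imread('pics/scene0.png')
cv2.imwrite('pics/t_tray.png',cv2.resize(t[170:270,90:210],None,fx=6,fy=6,interpolation=2)[:600,:720])
cv2.imwrite('pics/t_dock.png',cv2.resize(t[170:270,310:430],None,fx=6,fy=6,interpolation=2)[:600,:720])
```

```text
(no output)
```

View pics/top0.png

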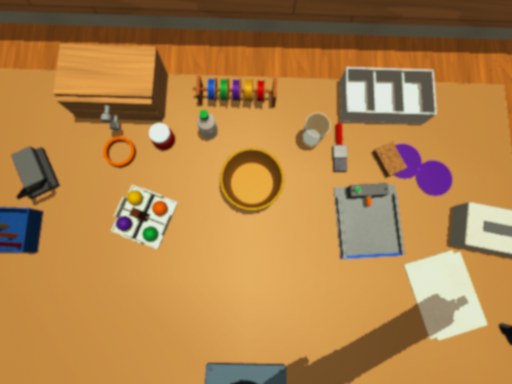

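View pics/scene0.png

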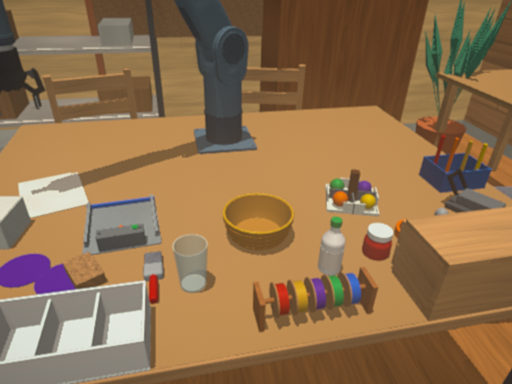

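View pics/t_tray.png

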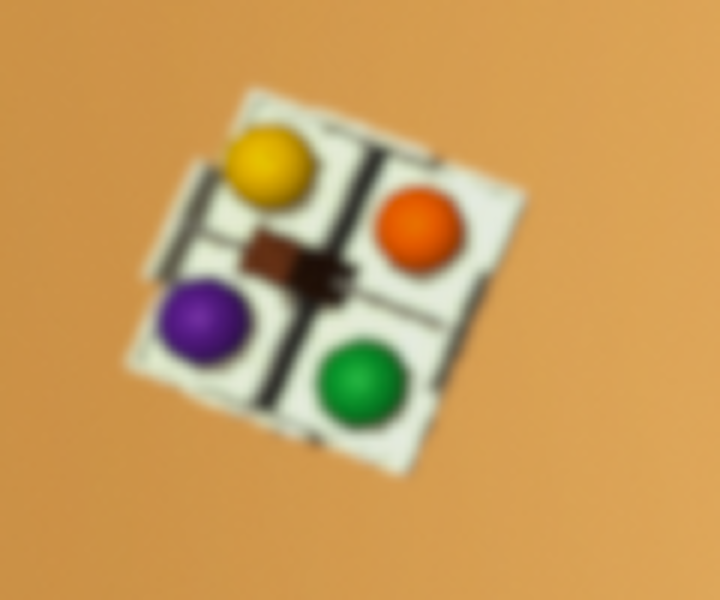

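View pics/t_dock.png

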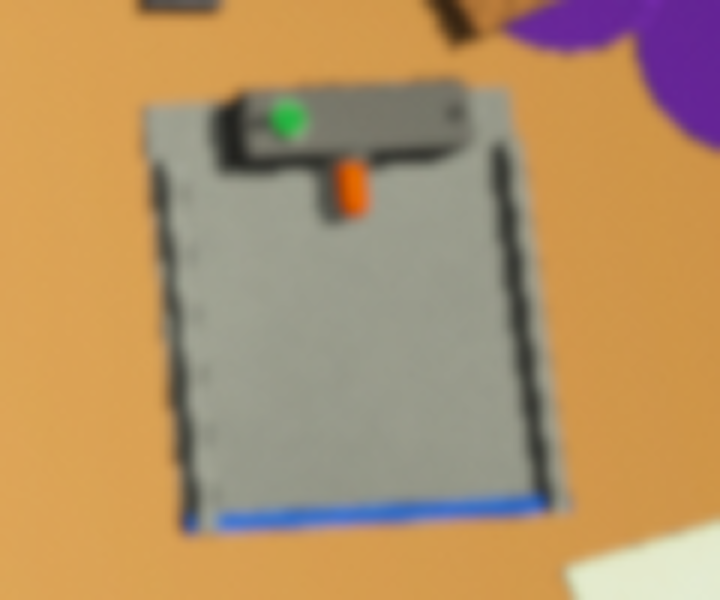

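```bash
cat >> h.py <<'E'
import pickle
def load(n): return pickle.load(open(n,'rb'))
E
python3 - <<'E'
from h import *
import pickle
f=manip.grab_frame('top'); g=manip.grab_frame('scene'); pickle.dump((f,g),open('f0.pkl','wb'))
def Z(p,ox,oy): return (p[0]/6+ox-0.5*5/6,p[1]/6+oy-.4)
print('tray')
C=[onz(f,Z(p,90,170),.01)[:2] for p in [(255,88),(525,188),(405,475),(128,368)]]
print(np.round(C,4),np.round(np.mean(C,0),4))
for i in range(4):
    d=C[(i+1)%4]-C[i]; print(np.linalg.norm(d),np.degrees(np.arctan2(d[1],d[0])))
print('post top',onz(f,Z((270,255),90,170),.1),onz(f,Z((325,275),90,170),.04))
print('dock lip', [onz(f,Z(p,310,170),.014) for p in [(218,522),(548,503),(183,525)]])
print('plunger',onz(f,Z((352,165),310,170),.033),onz(f,Z((357,212),310,170),.026))
print('guides', [onz(f,Z(p,310,170),.022) for p in [(150,160),(185,515),(505,145),(553,500)]])
print('plate', [onz(f,Z(p,310,170),.004) for p in [(145,108),(508,88),(570,508),(183,530)]])
print('housing', [onz(f,Z(p,310,170),.046) for p in [(243,158),(470,148),(245,97),(462,80)]])
for k,z in [('ball_purple_center',.026),('ball_orange_center',.026),('ball_yellow_center',.026),('ball_green_center',.026)]:
    r=manip.spot_in(k,'top')[0]; print(k,onz(f,r['pixel'],z)[:2])
r=manip.cut_out('basket','top')[0]; m=r['pixels'].astype(np.uint8)
cs,_=cv2.findContours(m,0,1); c=max(cs,key=cv2.contourArea); e=cv2.fitEllipse(c); print(e, onz(f,e[0],.07))
E
```

```text
tray
[[0.5922 0.3484]
 [0.5464 0.214 ]
 [0.4078 0.2617]
 [0.4548 0.3966]] [0.5003 0.3052]
0.14196101618558338 -108.79923072729417
0.14658573694892546 161.03243285165195
0.14288312131150677 70.79868243283515
0.14558864836505092 -19.33023320333682
post top [0.50035166 0.30476713 0.1       ] [0.49846875 0.29800853 0.04      ]
dock lip [array([ 0.39888074, -0.27517416,  0.014     ]), array([ 0.41158405, -0.43319661,  0.014     ]), array([ 0.39708113, -0.25848863,  0.014     ])]
plunger [ 0.56899695 -0.33837629  0.033     ] [ 0.54731753 -0.34236906  0.026     ]
guides [array([ 0.5706866 , -0.24362587,  0.022     ]), array([ 0.40170097, -0.25753264,  0.022     ]), array([ 0.58283022, -0.41727917,  0.022     ]), array([ 0.41289689, -0.43230388,  0.022     ])]
plate [array([ 0.59988258, -0.24578443,  0.004     ]), array([ 0.61506808, -0.42740614,  0.004     ]), array([ 0.40965119, -0.44790989,  0.004     ]), array([ 0.39476759, -0.26092757,  0.004     ])]
housing [array([ 0.56868661, -0.28222651,  0.046     ]), array([ 0.57646821, -0.39072908,  0.046     ]), array([ 0.59820229, -0.2838748 ,  0.046     ]), array([ 0.60939594, -0.38829475,  0.046     ])]
ball_purple_center [0.47426782 0.35454134]
ball_orange_center [0.51714984 0.2606035 ]
ball_yellow_center [0.55075454 0.34185459]
ball_green_center [0.44387991 0.27929168]
((252.07757568359375, 179.04965209960938), (62.15407180786133, 63.580970764160156), 110.35242462158203) [ 0.6046894  -0.00244783  0.07      ]
```

Call:
{"method": "step_arm", "body": {
  "series": [
    {"gripper":0.085,"offset":[0.016,0.044,0],"dr":[0,0,0.04]},
    {"gripper":0.085,"offset":[0.016,0.044,0],"dr":[0,0,0.04]},
    {"gripper":0.085,"offset":[0.016,0.044,0],"dr":[0,0,0.04]},
    {"gripper":0.085,"offset":[0.016,0.044,0],"dr":[0,0,0.04]},
    {"gripper":0.085,"offset":[0.016,0.044,0],"dr":[0,0,0.04]},
    {"gripper":0.085,"offset":[0.016,0.044,0],"dr":[0,0,0.04]},
    {"gripper":0.085,"offset":[0.016,0.044,0],"dr":[0,0,0.04]},
    {"gripper":0.085,"offset":[0.016,0.044,0],"dr":[0,0,0.04]},
    {"gripper":0.085,"offset":[0.016,0.044,0],"dr":[0,0,0.04]},
    {"gripper":0.085,"offset":[0.016,0.044,0],"dr":[0,0,0.04]},
    {"gripper":0.085,"offset":[0.016,0.044,0],"dr":[0,0,0.04]}
  ]
}}

```text
time: 3.3
eef_pos: [0.4506, -0.0944, 0.2334]
orientation: [[0.637, 0.771, 0.007], [0.771, -0.637, -0.009], [-0.003, 0.011, -1.0]]
force: [0.1, -0.5, -0.1]
width: 0.0852
```

```bash
cat >> h.py <<'E'
def st(log=True):
    s=manip.observe(); R=np.array(s['orientation'])
    print('t',round(s['time'],2),'pos',np.round(s['eef_pos'],4),'y_az',round(np.degrees(np.arctan2(R[1,1],R[0,1])),2),'z',np.round(R[:,2],3),'F',np.round(s['force'],2),'M',np.round(s['moment'],2),'w',round(s['width'],4),'j',np.round(s['joints'],1))
    import json
    open('log.jsonl','a').write(json.dumps([list(s['joints']),list(s['eef_pos']),R.tolist()])+'\n')
    return s
E
python3 -c "
from h import *
st()"
```

```text
t 3.3 pos [ 0.4506 -0.0944  0.2334] y_az -39.56 z [ 0.007 -0.009 -1.   ] F [ 0.15 -0.54 -0.09] M [ 0.01 -0.1   0.01] w 0.0852 j [ 23.2  13.  -19.7 115.1   6.1  52.4 -39.3]
```

Call:
{"method": "step_arm", "body": {
  "series": [
    {"gripper":0.085,"offset":[0.006,0.044,0],"dr":[0,0,0.04]},
    {"gripper":0.085,"offset":[0.006,0.044,0],"dr":[0,0,0.04]},
    {"gripper":0.085,"offset":[0.006,0.044,0],"dr":[0,0,0.04]},
    {"gripper":0.085,"offset":[0.006,0.044,0],"dr":[0,0,0.04]},
    {"gripper":0.085,"offset":[0.006,0.044,0],"dr":[0,0,0.04]},
    {"gripper":0.085,"offset":[0.006,0.044,0],"dr":[0,0,0.04]},
    {"gripper":0.085,"offset":[0.006,0.044,0],"dr":[0,0,0.04]},
    {"gripper":0.085,"offset":[0.006,0.044,0],"dr":[0,0,0.04]},
    {"gripper":0.085,"offset":[0.003,0.03,0],"dr":[0,0,0.04]},
    {"gripper":0.085,"offset":[0,0,0],"dr":[0,0,0]}
  ]
}}

```text
time: 4.3
eef_pos: [0.503, 0.3111, 0.2365]
orientation: [[0.304, 0.953, 0.017], [0.953, -0.304, 0.001], [0.006, 0.016, -1.0]]
force: [-0.0, 0.8, 0.2]
width: 0.0845
```

```bash
python3 -c "
from h import *
import pickle
st()
f=save('wrist','w1.png'); pickle.dump(f,open('w1.pkl','wb'))
f2=save('top','top1.png')
print(proj(f,[.5,.305,.1]),proj(f,[.5,.305,.04]))
r=manip.spot_in('tray_handle','wrist');print(r, onz(f,r[0]['pixel'],.07) if r else '')
"
```

```text
t 4.3 pos [0.503  0.3111 0.2365] y_az -17.69 z [ 0.017  0.001 -1.   ] F [-0.    0.75  0.23] M [-0.03 -0.   -0.03] w 0.0845 j [-13.   27.6 -31.6  96.4  17.   59.9 -67.9]
[251.17316956 184.56028802] [250.69413956 168.30418198]
[{'pixel': [248.5, 161.7], 'score': 0.89}] [0.5020928  0.31918283 0.07      ]
```

View pics/w1.png

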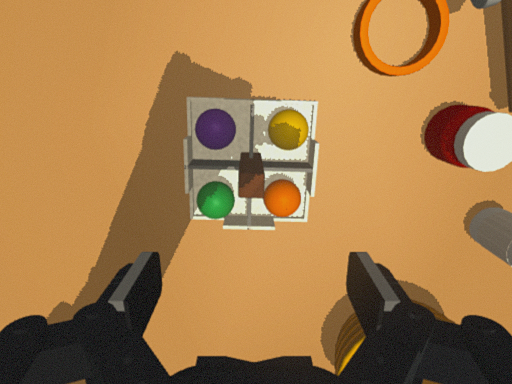

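```bash
python3 -c "
import cv2
t=cv2.imread('pics/w1.png')
cv2.imwrite('pics/w1z.png',cv2.resize(t[85:240,170:340],None,fx=3.8,fy=3.8,interpolation=2)[:600])
"
```

```text
(no output)
```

View pics/w1z.png

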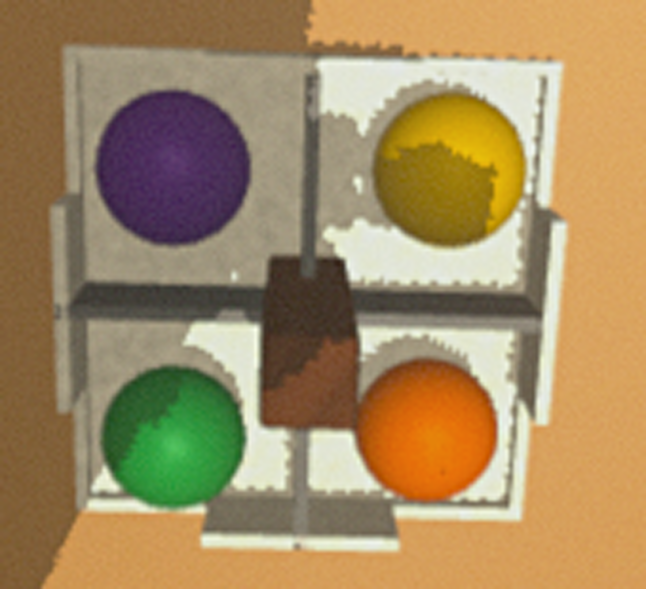

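```bash
python3 -c "
from h import *
from scipy.optimize import least_squares
f=load('w1.pkl')
# tray local frame: u = image right (world ~ -19deg... ), v = image up
a=.072;b=.03
P=[((-a,a,.01),(65,47)),((a,a,.01),(562,62)),((a,-a,.01),(521,521)),((-a,-a,.01),(80,512)),
((-a,b,.036),(52,203)),((-a,-b,.036),(57,410)),((a,b,.036),(566,220)),((a,-b,.036),(549,425)),((-b,-a,.036),(202,543)),((b,-a,.036),(399,547))]
L=np.array([p[0] for p in P]); I=np.array([[(p[1][0]+.5)/3.8+170-.5,(p[1][1]+.5)/3.8+85-.5] for p in P])
def res(v,full=False):
    c,s=np.cos(v[2]),np.sin(v[2])
    W=np.c_[v[0]+c*L[:,0]-s*L[:,1],v[1]+s*L[:,0]+c*L[:,1],L[:,2]]
    return np.concatenate([proj(f,w)-i for w,i in zip(W,I)])
r=least_squares(res,[.5,.305,-.33]);print(r.x[:2],np.degrees(r.x[2]));print(np.round(r.fun.reshape(-1,2),1))
"
```

```text
[0.49965761 0.30411946] -19.538258746700414
[[-0.3 -0.6]
 [ 0.2 -0.2]
 [ 0.2 -0.5]
 [-0.6 -0.9]
 [-0.1  0.6]
 [ 0.4  0.2]
 [ 0.4  0.2]
 [-0.1 -0.5]
 [-0.   0.7]
 [ 0.   0.8]]
```

Call:
{"method": "step_arm", "body": {
  "series": [
    {"gripper":0.085,"offset":[-0.003,-0.007,-0.02],"dr":[-0.001,0.017,-0.032]},
    {"gripper":0.085,"offset":[0,0,-0.03],"dr":[0,0,0]},
    {"gripper":0.085,"offset":[0,0,-0.03],"dr":[0,0,0]},
    {"gripper":0.085,"offset":[0,0,-0.02],"dr":[0,0,0]},
    {"gripper":0.085,"offset":[0,0,0],"dr":[0,0,0]}
  ]
}}

```text
time: 4.95
eef_pos: [0.5025, 0.2844, 0.1297]
orientation: [[0.361, 0.933, -0.002], [0.932, -0.361, -0.013], [-0.013, 0.003, -1.0]]
force: [0.6, -0.3, 0.6]
width: 0.0851
```

```bash
python3 -c "
from h import *
st()"
```

```text
t 4.95 pos [0.5025 0.2844 0.1297] y_az -21.16 z [-0.002 -0.013 -1.   ] F [ 0.63 -0.3   0.59] M [-0.    0.02 -0.03] w 0.0851 j [-13.8  34.2 -27.8 102.2  21.   49.2 -72.7]
```

Call:
{"method": "step_arm", "body": {
  "series": [
    {"gripper":0.085,"offset":[-0.0025,0.019,0],"dr":[0.013,-0.002,0.028]},
    {"gripper":0.085,"offset":[0,0,0],"dr":[0,0,0]},
    {"gripper":0.085,"offset":[0,0,0],"dr":[0,0,0]}
  ]
}}

```text
time: 5.25
eef_pos: [0.5008, 0.302, 0.1306]
orientation: [[0.338, 0.941, 0.001], [0.941, -0.338, -0.0], [0.0, 0.001, -1.0]]
force: [0.4, -0.1, -0.1]
width: 0.0849
```

```bash
python3 -c "
from h import *
st()"
```

```text
t 5.25 pos [0.5008 0.302  0.1306] y_az -19.73 z [ 0.001 -0.    -1.   ] F [ 0.36 -0.06 -0.08] M [-0.01 -0.01  0.01] w 0.0849 j [-14.6  34.7 -28.5 101.5  21.1  49.1 -72.5]
```

Call:
{"method": "step_arm", "body": {
  "series": [
    {"gripper":0.085,"offset":[-0.001,0.002,-0.02],"dr":[0,0,0.003]},
    {"gripper":0.085,"offset":[0,0,-0.02],"dr":[0,0,0]},
    {"gripper":0.085,"offset":[0,0,-0.015],"dr":[0,0,0]},
    {"gripper":0.085,"offset":[0,0,-0.01],"dr":[0,0,0]},
    {"gripper":0.085,"offset":[0,0,0],"dr":[0,0,0]},
    {"gripper":0.085,"offset":[0,0,0],"dr":[0,0,0]}
  ]
}}

```text
time: 5.85
eef_pos: [0.5034, 0.3062, 0.0685]
orientation: [[0.336, 0.942, 0.009], [0.942, -0.336, 0.005], [0.007, 0.007, -1.0]]
force: [-0.7, 0.3, -0.5]
width: 0.085
```

```bash
python3 -c "
from h import *
st()
save('wrist','w2.png')"
```

```text
t 5.85 pos [0.5034 0.3062 0.0685] y_az -19.63 z [ 0.009  0.005 -1.   ] F [-0.67  0.27 -0.5 ] M [-0.    0.04 -0.05] w 0.085 j [-16.8  39.8 -25.8 102.9  24.6  42.4 -75.4]
```

View pics/w2.png

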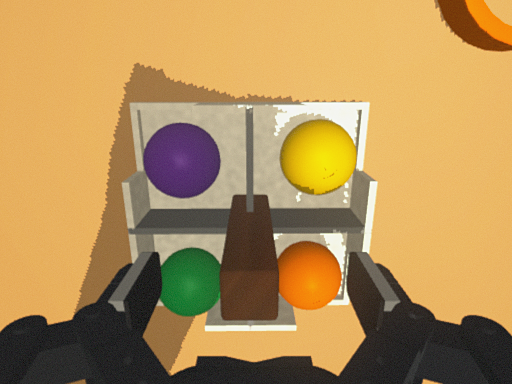

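Call:
{"method": "step_arm", "body": {
  "series": [
    {"gripper":0.085,"offset":[-0.0035,-0.002,-0.005],"dr":[-0.005,0.009,0]},
    {"gripper":0.085,"offset":[0,0,0],"dr":[0,0,0]},
    {"gripper":0.085,"offset":[0,0,0],"dr":[0,0,0]}
  ]
}}

```text
time: 6.2
eef_pos: [0.5005, 0.3045, 0.0647]
orientation: [[0.336, 0.942, 0.002], [0.942, -0.336, 0.0], [0.001, 0.002, -1.0]]
force: [-0.8, 0.2, -0.2]
width: 0.085
```

Call:
{"method": "step_arm", "body": {
  "series": [
    {"gripper":0.06,"offset":[0,0,0],"dr":[0,0,0]},
    {"gripper":0.04,"offset":[0,0,0],"dr":[0,0,0]},
    {"gripper":0.03,"offset":[0,0,0],"dr":[0,0,0]},
    {"gripper":0.03,"offset":[0,0,0],"dr":[0,0,0]},
    {"gripper":0.03,"offset":[0,0,0],"dr":[0,0,0]}
  ],
  "squeeze": 80
}}

```text
time: 6.7
eef_pos: [0.5008, 0.3047, 0.0653]
orientation: [[0.336, 0.942, 0.003], [0.942, -0.336, 0.001], [0.002, 0.002, -1.0]]
force: [-0.8, 0.3, -0.4]
width: 0.0304
```

```bash
python3 -c "
from h import *
st()"
```

```text
t 6.7 pos [0.5008 0.3047 0.0653] y_az -19.65 z [ 0.003  0.001 -1.   ] F [-0.79  0.29 -0.41] M [ 0.01 -0.05 -0.04] w 0.0304 j [-16.9  40.  -25.8 103.   24.6  42.5 -75.4]
```

Call:
{"method": "step_arm", "body": {
  "series": [
    {"gripper":0.03,"offset":[-0.001,-0.001,-0.003],"dr":[-0.001,0.003,0]},
    {"gripper":0.026,"offset":[0,0,0],"dr":[0,0,0]},
    {"gripper":0.023,"offset":[0,0,0],"dr":[0,0,0]},
    {"gripper":0.018,"offset":[0,0,0],"dr":[0,0,0]},
    {"gripper":0.015,"offset":[0,0,0],"dr":[0,0,0]},
    {"gripper":0.01,"offset":[0,0,0],"dr":[0,0,0]}
  ],
  "squeeze": 80
}}

```text
time: 7.3
eef_pos: [0.5001, 0.3036, 0.0623]
orientation: [[0.336, 0.942, -0.0], [0.942, -0.336, -0.0], [-0.0, -0.0, -1.0]]
force: [0.4, 0.5, 1.9]
width: 0.0231
```

```bash
python3 -c "
from h import *
st()"
```

```text
t 7.3 pos [0.5001 0.3036 0.0623] y_az -19.65 z [-0. -0. -1.] F [0.4  0.51 1.9 ] M [-0.06  0.04 -0.02] w 0.0231 j [-16.8  40.3 -25.7 103.   24.6  42.3 -75.4]
```

Call:
{"method": "step_arm", "body": {
  "series": [
    {"gripper":0.01,"offset":[0,0,0.002],"dr":[0,0,0]},
    {"gripper":0.01,"offset":[0,0,0.004],"dr":[0,0,0]},
    {"gripper":0.01,"offset":[0,0,0.006],"dr":[0,0,0]},
    {"gripper":0.01,"offset":[0,0,0.008],"dr":[0,0,0]},
    {"gripper":0.01,"offset":[0,0,0.01],"dr":[0,0,0]},
    {"gripper":0.01,"offset":[0,0,0.01],"dr":[0,0,0]},
    {"gripper":0.01,"offset":[0,0,0.01],"dr":[0,0,0]},
    {"gripper":0.01,"offset":[0,0,0.01],"dr":[0,0,0]},
    {"gripper":0.01,"offset":[0,0,0.008],"dr":[0,0,0]},
    {"gripper":0.01,"offset":[0,0,0.006],"dr":[0,0,0]},
    {"gripper":0.01,"offset":[0,0,0.003],"dr":[0,0,0]},
    {"gripper":0.01,"offset":[0,0,0],"dr":[0,0,0]}
  ]
}}

```text
time: 8.5
eef_pos: [0.4979, 0.3019, 0.145]
orientation: [[0.336, 0.942, -0.003], [0.942, -0.336, -0.003], [-0.004, -0.002, -1.0]]
force: [0.0, -0.3, -5.9]
width: 0.0235
```

```bash
python3 -c "
from h import *
st()
save('wrist','w3.png')"
```

```text
t 8.5 pos [0.4979 0.3019 0.145 ] y_az -19.64 z [-0.003 -0.003 -1.   ] F [ 0.04 -0.29 -5.91] M [ 0.03 -0.05  0.04] w 0.0235 j [-14.3  33.5 -29.1 101.1  20.3  50.8 -72. ]
```

View pics/w3.png

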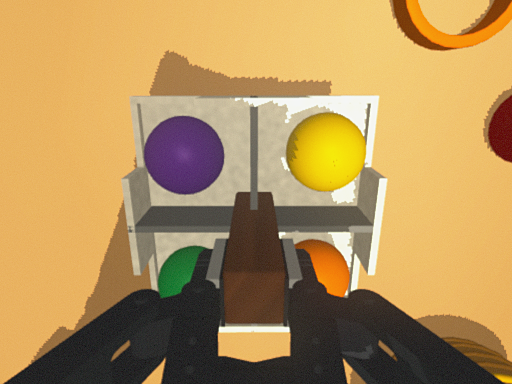

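Call:
{"method": "step_arm", "body": {
  "series": [
    {"gripper":0.01,"offset":[0.001,-0.003,0.001],"dr":[0,0,0]},
    {"gripper":0.01,"offset":[0.002,-0.006,0.002],"dr":[0,0,0]},
    {"gripper":0.01,"offset":[0.003,-0.008,0.003],"dr":[0,0,0]},
    {"gripper":0.01,"offset":[0.004,-0.011,0.003],"dr":[0,0,0]},
    {"gripper":0.01,"offset":[0.005,-0.014,0.003],"dr":[0,0,0]},
    {"gripper":0.01,"offset":[0.005,-0.014,0.003],"dr":[0,0,0]},
    {"gripper":0.01,"offset":[0.005,-0.014,0.003],"dr":[0,0,0]},
    {"gripper":0.01,"offset":[0.005,-0.014,0.003],"dr":[0,0,0]},
    {"gripper":0.01,"offset":[0.005,-0.014,0.003],"dr":[0,0,0]},
    {"gripper":0.01,"offset":[0.005,-0.014,0.003],"dr":[0,0,0]},
    {"gripper":0.01,"offset":[0.005,-0.014,0.003],"dr":[0,0,0]},
    {"gripper":0.01,"offset":[0.005,-0.014,0.003],"dr":[0,0,0]}
  ]
}}

```text
time: 9.75
eef_pos: [0.5511, 0.144, 0.1789]
orientation: [[0.341, 0.94, -0.006], [0.94, -0.341, -0.008], [-0.009, -0.003, -1.0]]
force: [0.2, 0.4, -5.9]
width: 0.0229
```

```bash
python3 -c "
from h import *
st()"
```

```text
t 9.75 pos [0.5511 0.144  0.1789] y_az -19.94 z [-0.006 -0.008 -1.   ] F [ 0.22  0.4  -5.86] M [-0.   -0.06 -0.01] w 0.0229 j [  2.4  29.7 -29.  101.6  17.7  53.7 -54.1]
```

Call:
{"method": "step_arm", "body": {
  "series": [
    {"gripper":0.01,"offset":[0.0055,-0.014,0.001],"dr":[0.002,-0.002,0]},
    {"gripper":0.01,"offset":[0.0055,-0.014,0.001],"dr":[0.002,-0.002,0]},
    {"gripper":0.01,"offset":[0.0055,-0.014,0.001],"dr":[0.002,-0.002,0]},
    {"gripper":0.01,"offset":[0.0055,-0.014,0.001],"dr":[0.002,0,0]},
    {"gripper":0.01,"offset":[0.0055,-0.014,0.001],"dr":[0,0,0]},
    {"gripper":0.01,"offset":[0.0055,-0.014,0.001],"dr":[0,0,0]},
    {"gripper":0.01,"offset":[0.0055,-0.014,0.001],"dr":[0,0,0]},
    {"gripper":0.01,"offset":[0.0055,-0.014,0.001],"dr":[0,0,0]},
    {"gripper":0.01,"offset":[0.0055,-0.014,0.001],"dr":[0,0,0]},
    {"gripper":0.01,"offset":[0.0055,-0.014,0.001],"dr":[0,0,0]},
    {"gripper":0.01,"offset":[0.0055,-0.013,0.001],"dr":[0,0,0]},
    {"gripper":0.01,"offset":[0.005,-0.012,0.001],"dr":[0,0,0]}
  ]
}}

```text
time: 10.95
eef_pos: [0.6209, -0.045, 0.1931]
orientation: [[0.351, 0.936, 0.001], [0.936, -0.351, -0.005], [-0.004, 0.002, -1.0]]
force: [0.3, -0.0, -6.2]
width: 0.0233
```

```bash
python3 -c "
from h import *
st()"
```

```text
t 10.95 pos [ 0.6209 -0.045   0.1931] y_az -20.55 z [ 0.001 -0.005 -1.   ] F [ 0.3  -0.   -6.18] M [-0.08  0.01 -0.04] w 0.0233 j [ 18.5  32.9 -26.5  93.3  17.   57.7 -34. ]
```

Call:
{"method": "step_arm", "body": {
  "series": [
    {"gripper":0.01,"offset":[0.005,-0.009,0],"dr":[0,0,0]},
    {"gripper":0.01,"offset":[0.004,-0.007,0],"dr":[0,0,0]},
    {"gripper":0.01,"offset":[0.003,-0.004,0],"dr":[0,0,0]},
    {"gripper":0.01,"offset":[0.002,-0.002,0],"dr":[0,0,0]},
    {"gripper":0.01,"offset":[0,0,0],"dr":[0,0,0]},
    {"gripper":0.01,"offset":[0,0,0],"dr":[0,0,0]},
    {"gripper":0.01,"offset":[0,0,0],"dr":[0,0,0]}
  ]
}}

```text
time: 11.65
eef_pos: [0.6364, -0.069, 0.1926]
orientation: [[0.351, 0.936, 0.0], [0.936, -0.351, -0.004], [-0.003, 0.001, -1.0]]
force: [-0.4, 0.2, -5.5]
width: 0.0233
```

```bash
python3 -c "
from h import *
st()
f=save('wrist','w4.png');g=save('top','top4.png');save('scene','scene4.png')
r=manip.cut_out('basket','top')
m=r[0]['pixels'].astype(np.uint8);cs,_=cv2.findContours(m,0,1); c=max(cs,key=cv2.contourArea); e=cv2.fitEllipse(c); print(e, onz(g,e[0],.07))
"
```

```text
t 11.65 pos [ 0.6364 -0.069   0.1926] y_az -20.54 z [ 0.    -0.004 -1.   ] F [-0.39  0.25 -5.54] M [ 0.02 -0.02  0.05] w 0.0233 j [ 19.9  34.6 -26.1  90.5  17.2  58.9 -31.6]
((246.5677947998047, 182.40060424804688), (50.85142517089844, 62.1454963684082), 148.0558319091797) [0.59473818 0.01260001 0.07      ]
```

View pics/w4.png

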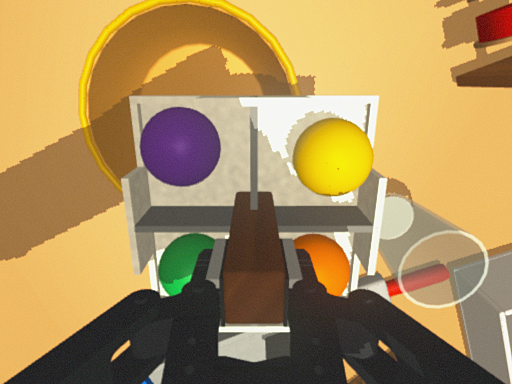

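View pics/scene4.png

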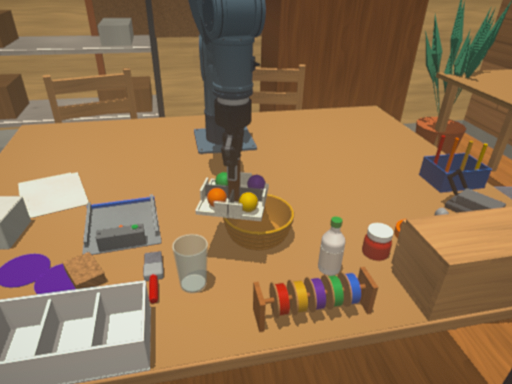

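Call:
{"method": "step_arm", "body": {
  "series": [
    {"gripper":0.01,"offset":[0.001,-0.002,0],"dr":[-0.009,-0.004,0]},
    {"gripper":0.01,"offset":[0.001,-0.002,0],"dr":[-0.018,-0.008,0]},
    {"gripper":0.01,"offset":[0.001,-0.002,0],"dr":[-0.023,-0.01,0]},
    {"gripper":0.01,"offset":[0.001,-0.002,0],"dr":[-0.023,-0.01,0]},
    {"gripper":0.01,"offset":[0.001,-0.002,0],"dr":[-0.023,-0.01,0]},
    {"gripper":0.01,"offset":[0.001,-0.002,0],"dr":[-0.023,-0.01,0]},
    {"gripper":0.01,"offset":[0,-0.001,0],"dr":[-0.023,-0.01,0]},
    {"gripper":0.01,"offset":[0,0,0],"dr":[-0.023,-0.01,0]},
    {"gripper":0.01,"offset":[0,0,0],"dr":[-0.023,-0.01,0]},
    {"gripper":0.01,"offset":[0,0,0],"dr":[-0.018,-0.008,0]}
  ]
}}

```text
time: 12.85
eef_pos: [0.6429, -0.0821, 0.1929]
orientation: [[0.359, 0.928, 0.098], [0.917, -0.331, -0.223], [-0.175, 0.17, -0.97]]
force: [-0.2, 0.7, -5.9]
width: 0.0232
```

```bash
cat >> h.py <<'E'
def tilt(s):
    R=np.array(s['orientation']); u=-R[:,2]; y=R[:,1]; x=R[:,0]
    # tray local axes: purple dir = world angle tooly+135 => rotate y by +135 about u
    a=np.radians(135); d=np.cos(a)*y+np.sin(a)*np.cross(u,y)
    th=np.degrees(np.arccos(u[2])); c=s['eef_pos']+.102*d-.051*u
    h=np.array([u[0],u[1]]); dl=np.array([-np.dot(u,[0,0,1])*0,0])
    # tilt components toward d and sideways
    e=np.cross(u,d)
    print('tilt',round(th,2),'toward d',round(np.degrees(np.arcsin(-d[2])),2),'side',round(np.degrees(np.arcsin(-e[2])),2),'corner',np.round(c,3),'d_az',round(np.degrees(np.arctan2(d[1],d[0])),1))
E
python3 -c "
from h import *
tilt(st())"
```

```text
t 12.85 pos [ 0.6429 -0.0821  0.1929] y_az -19.65 z [ 0.098 -0.223 -0.97 ] F [-0.17  0.72 -5.92] M [0.55 0.27 0.01] w 0.0232 j [ 10.8  31.4 -19.8  96.   29.9  53.6 -44.4]
tilt 14.11 toward d 14.11 side -0.2 corner [ 0.607 -0.003  0.119] d_az 114.5
```

Call:
{"method": "step_arm", "body": {
  "series": [
    {"gripper":0.01,"offset":[0,0,0],"dr":[-0.018,-0.008,0]},
    {"gripper":0.01,"offset":[0,0,0],"dr":[-0.023,-0.01,0]},
    {"gripper":0.01,"offset":[0,0,0],"dr":[-0.023,-0.01,0]},
    {"gripper":0.01,"offset":[0,0,0],"dr":[-0.023,-0.01,0]},
    {"gripper":0.01,"offset":[0,0,0],"dr":[-0.023,-0.01,0]},
    {"gripper":0.01,"offset":[0,0,0],"dr":[-0.023,-0.01,0]},
    {"gripper":0.01,"offset":[0,0,0],"dr":[-0.023,-0.01,0]},
    {"gripper":0.01,"offset":[0,0,0],"dr":[-0.018,-0.008,0]},
    {"gripper":0.01,"offset":[0,0,0],"dr":[-0.018,-0.008,0]}
  ]
}}

```text
time: 13.75
eef_pos: [0.6432, -0.079, 0.193]
orientation: [[0.381, 0.906, 0.185], [0.867, -0.281, -0.411], [-0.321, 0.317, -0.892]]
force: [0.4, 0.3, -6.1]
width: 0.0229
```

```bash
python3 -c "
from h import *
tilt(st())
save('wrist','w5.png')"
```

```text
t 13.75 pos [ 0.6432 -0.079   0.193 ] y_az -17.23 z [ 0.185 -0.411 -0.892] F [ 0.37  0.29 -6.14] M [1.02 0.45 0.01] w 0.0229 j [  0.   30.2 -13.7 101.4  43.8  51.8 -60.7]
tilt 26.82 toward d 26.82 side -0.13 corner [ 0.615 -0.017  0.101] d_az 114.6
```

View pics/w5.png

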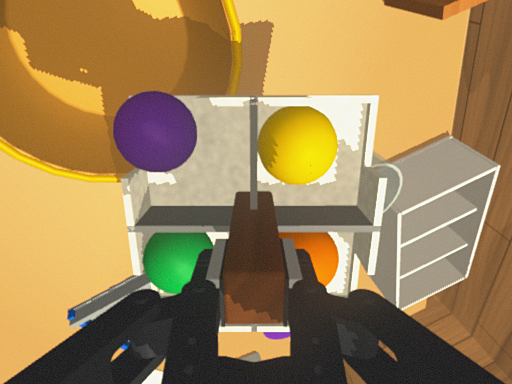

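Call:
{"method": "step_arm", "body": {
  "series": [
    {"gripper":0.01,"offset":[0,-0.001,0],"dr":[-0.014,-0.006,0]},
    {"gripper":0.01,"offset":[0,-0.001,0],"dr":[-0.014,-0.006,0]},
    {"gripper":0.01,"offset":[0,-0.001,0],"dr":[-0.014,-0.006,0]},
    {"gripper":0.01,"offset":[0,0,0],"dr":[-0.014,-0.006,0]},
    {"gripper":0.01,"offset":[0,0,0],"dr":[-0.014,-0.006,0]},
    {"gripper":0.01,"offset":[0,0,0],"dr":[-0.014,-0.006,0]},
    {"gripper":0.01,"offset":[0,0,0],"dr":[-0.009,-0.004,0]},
    {"gripper":0.01,"offset":[0,0,0],"dr":[-0.005,-0.002,0]}
  ]
}}

```text
time: 14.6
eef_pos: [0.6434, -0.081, 0.1927]
orientation: [[0.397, 0.89, 0.226], [0.83, -0.243, -0.502], [-0.392, 0.387, -0.835]]
force: [0.5, -0.1, -5.2]
width: 0.0234
```

```bash
python3 -c "
from h import *
tilt(st())
save('wrist','w6.png')"
```

```text
t 14.6 pos [ 0.6434 -0.081   0.1927] y_az -15.27 z [ 0.226 -0.502 -0.835] F [ 0.54 -0.12 -5.19] M [1.24 0.6  0.01] w 0.0234 j [ -5.1  30.7 -10.7 103.7  51.3  52.5 -69.3]
tilt 33.41 toward d 33.41 side -0.21 corner [ 0.619 -0.029  0.094] d_az 114.7
```

View pics/w6.png

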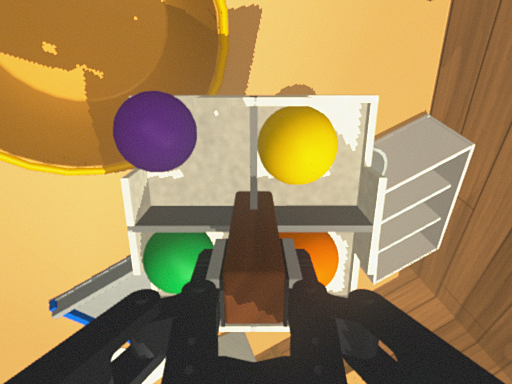

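Call:
{"method": "step_arm", "body": {
  "series": [
    {"gripper":0.01,"offset":[0,0,0],"dr":[-0.009,-0.004,0]},
    {"gripper":0.01,"offset":[0,0,0],"dr":[-0.009,-0.004,0]},
    {"gripper":0.01,"offset":[0,0,0],"dr":[-0.009,-0.004,0]},
    {"gripper":0.01,"offset":[0,0,0],"dr":[-0.005,-0.002,0]},
    {"gripper":0.01,"offset":[0,0,0],"dr":[0,0,0]},
    {"gripper":0.01,"offset":[0,0,0],"dr":[0,0,0]}
  ]
}}

```text
time: 15.25
eef_pos: [0.6437, -0.0808, 0.1928]
orientation: [[0.403, 0.883, 0.239], [0.816, -0.229, -0.531], [-0.414, 0.409, -0.813]]
force: [-0.3, 0.6, -4.3]
width: 0.023
```

```bash
python3 -c "
from h import *
tilt(st())
save('wrist','w7.png')"
```

```text
t 15.25 pos [ 0.6437 -0.0808  0.1928] y_az -14.53 z [ 0.239 -0.531 -0.813] F [-0.27  0.58 -4.29] M [1.26 0.56 0.08] w 0.023 j [ -6.8  31.   -9.8 104.3  53.7  53.1 -72.2]
tilt 35.58 toward d 35.58 side -0.2 corner [ 0.621 -0.032  0.092] d_az 114.7
```

View pics/w7.png

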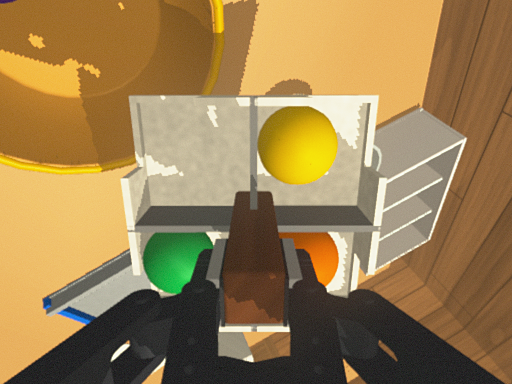

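Call:
{"method": "step_arm", "body": {
  "series": [
    {"gripper":0.01,"offset":[0,0,0],"dr":[0,0,0]},
    {"gripper":0.01,"offset":[0,0,0],"dr":[0,0,0]},
    {"gripper":0.01,"offset":[0,0,0],"dr":[0.009,0.004,0]},
    {"gripper":0.01,"offset":[0,0,0],"dr":[0.014,0.006,0]},
    {"gripper":0.01,"offset":[0,0,0],"dr":[0.018,0.008,0]}
  ]
}}

```text
time: 15.8
eef_pos: [0.6436, -0.0804, 0.1926]
orientation: [[0.395, 0.891, 0.223], [0.834, -0.246, -0.494], [-0.386, 0.381, -0.84]]
force: [-1.1, -0.3, -4.9]
width: 0.0232
```

```bash
python3 -c "
from h import *
tilt(st())
g=save('top','top8.png')
t=cv2.imread('pics/top8.png');cv2.imwrite('pics/top8z.png',cv2.resize(t[120:260,180:340],None,fx=4,fy=4,interpolation=2))"
```

```text
t 15.8 pos [ 0.6436 -0.0804  0.1926] y_az -15.41 z [ 0.223 -0.494 -0.84 ] F [-1.11 -0.32 -4.87] M [1.22 0.51 0.01] w 0.0232 j [ -4.7  30.6 -11.  103.5  50.6  52.4 -68.6]
tilt 32.83 toward d 32.83 side -0.18 corner [ 0.619 -0.028  0.094] d_az 114.7
```

View pics/top8z.png

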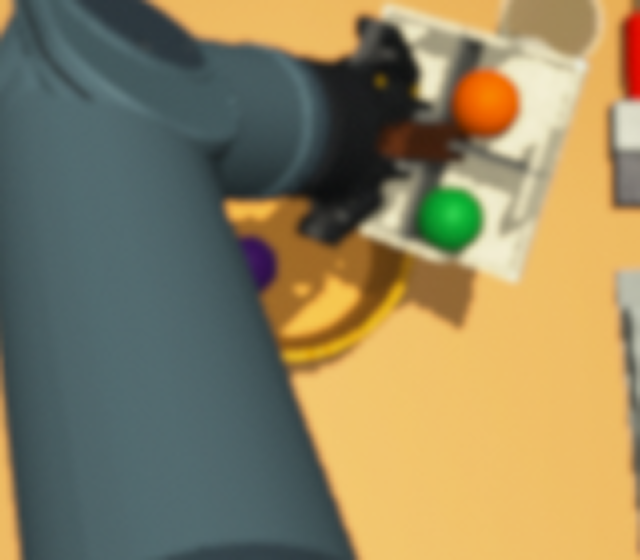

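Call:
{"method": "step_arm", "body": {
  "series": [
    {"gripper":0.01,"offset":[0,0,0],"dr":[0.023,0.01,0]},
    {"gripper":0.01,"offset":[0,0,0],"dr":[0.027,0.012,0]},
    {"gripper":0.01,"offset":[0,0,0],"dr":[0.027,0.012,0]},
    {"gripper":0.01,"offset":[0,0,0],"dr":[0.027,0.012,0]},
    {"gripper":0.01,"offset":[0,0,0],"dr":[0.027,0.012,0]},
    {"gripper":0.01,"offset":[0,0,0],"dr":[0.027,0.012,0]},
    {"gripper":0.01,"offset":[0,0,0],"dr":[0.027,0.012,0]},
    {"gripper":0.01,"offset":[0,0,0],"dr":[0.027,0.012,0]},
    {"gripper":0.01,"offset":[0,0,0],"dr":[0.027,0.012,0]},
    {"gripper":0.01,"offset":[0,0,0],"dr":[0.027,0.012,0]},
    {"gripper":0.01,"offset":[0,0,0],"dr":[0.027,0.012,0]},
    {"gripper":0.01,"offset":[0,0,0],"dr":[0.027,0.012,0]}
  ]
}}

```text
time: 17.05
eef_pos: [0.6423, -0.0885, 0.1952]
orientation: [[0.361, 0.929, 0.082], [0.921, -0.34, -0.192], [-0.151, 0.145, -0.978]]
force: [-0.1, -1.2, -4.9]
width: 0.0228
```

```bash
python3 -c "
from h import *
tilt(st())"
```

```text
t 17.05 pos [ 0.6423 -0.0885  0.1952] y_az -20.11 z [ 0.082 -0.192 -0.978] F [-0.12 -1.2  -4.86] M [ 0.46  0.19 -0.03] w 0.0228 j [ 12.7  31.6 -20.5  94.9  27.4  54.3 -41.4]
tilt 12.06 toward d 12.06 side -0.24 corner [ 0.606 -0.007  0.124] d_az 114.3
```

Call:
{"method": "step_arm", "body": {
  "series": [
    {"gripper":0.01,"offset":[0,0,0],"dr":[0.027,0.012,0]},
    {"gripper":0.01,"offset":[0,0,0],"dr":[0.027,0.012,0]},
    {"gripper":0.01,"offset":[0,0,0],"dr":[0.025,0.011,0]},
    {"gripper":0.01,"offset":[0,0,0],"dr":[0.023,0.01,0]},
    {"gripper":0.01,"offset":[0,0,0],"dr":[0.023,0.01,0]},
    {"gripper":0.01,"offset":[0,0,0],"dr":[0.018,0.008,0]},
    {"gripper":0.01,"offset":[0,0,0],"dr":[0.014,0.006,0]},
    {"gripper":0.01,"offset":[0,0,0],"dr":[0.009,0.004,0]},
    {"gripper":0.01,"offset":[0,0,0],"dr":[0,0,0]},
    {"gripper":0.01,"offset":[0,0,0],"dr":[0,0,0]}
  ]
}}

```text
time: 18.05
eef_pos: [0.6413, -0.0945, 0.1956]
orientation: [[0.357, 0.934, 0.002], [0.934, -0.357, -0.022], [-0.019, 0.01, -1.0]]
force: [0.3, -0.6, -5.0]
width: 0.0231
```

```bash
python3 -c "
from h import *
tilt(st())"
```

```text
t 18.05 pos [ 0.6413 -0.0945  0.1956] y_az -20.92 z [ 0.002 -0.022 -1.   ] F [ 0.27 -0.61 -5.03] M [ 0.09 -0.01  0.05] w 0.0231 j [ 20.6  34.8 -24.8  89.4  17.6  59.5 -30.2]
tilt 1.24 toward d 1.18 side -0.4 corner [ 0.6   -0.002  0.142] d_az 114.1
```

Call:
{"method": "step_arm", "body": {
  "series": [
    {"gripper":0.01,"offset":[-0.003,-0.002,0.001],"dr":[0.005,0.001,-0.01]},
    {"gripper":0.01,"offset":[-0.005,-0.004,0.002],"dr":[0.005,0.001,-0.02]},
    {"gripper":0.01,"offset":[-0.007,-0.006,0.003],"dr":[0.005,0,-0.03]},
    {"gripper":0.01,"offset":[-0.01,-0.008,0.003],"dr":[0.005,0,-0.04]},
    {"gripper":0.01,"offset":[-0.012,-0.009,0.003],"dr":[0,0,-0.045]},
    {"gripper":0.01,"offset":[-0.012,-0.009,0.003],"dr":[0,0,-0.045]},
    {"gripper":0.01,"offset":[-0.012,-0.009,0.003],"dr":[0,0,-0.045]},
    {"gripper":0.01,"offset":[-0.012,-0.009,0.003],"dr":[0,0,-0.045]},
    {"gripper":0.01,"offset":[-0.012,-0.009,0.003],"dr":[0,0,-0.045]},
    {"gripper":0.01,"offset":[-0.012,-0.009,0.003],"dr":[0,0,-0.045]},
    {"gripper":0.01,"offset":[-0.012,-0.009,0.003],"dr":[0,0,-0.045]},
    {"gripper":0.01,"offset":[-0.012,-0.009,0.003],"dr":[0,0,-0.045]}
  ]
}}

```text
time: 19.25
eef_pos: [0.509, -0.1933, 0.2322]
orientation: [[0.761, 0.649, -0.0], [0.649, -0.761, -0.001], [-0.001, 0.0, -1.0]]
force: [0.8, 0.4, -3.4]
width: 0.023
```

```bash
python3 -c "
from h import *
st()"
```

```text
t 19.25 pos [ 0.509  -0.1933  0.2322] y_az -49.53 z [-0.    -0.001 -1.   ] F [ 0.78  0.44 -3.41] M [0.01 0.   0.02] w 0.023 j [ 31.9  21.8 -20.  103.3   8.8  56.4 -41.2]
```

Call:
{"method": "step_arm", "body": {
  "series": [
    {"gripper":0.01,"offset":[-0.013,-0.011,0.004],"dr":[0,0,-0.048]},
    {"gripper":0.01,"offset":[-0.014,-0.012,0.004],"dr":[0,0,-0.05]},
    {"gripper":0.01,"offset":[-0.014,-0.012,0.004],"dr":[0,0,-0.05]},
    {"gripper":0.01,"offset":[-0.014,-0.012,0.004],"dr":[0,0,-0.05]},
    {"gripper":0.01,"offset":[-0.014,-0.012,0.004],"dr":[0,0,-0.05]},
    {"gripper":0.01,"offset":[-0.014,-0.012,0.004],"dr":[0,0,-0.05]},
    {"gripper":0.01,"offset":[-0.014,-0.012,0.004],"dr":[0,0,-0.05]},
    {"gripper":0.01,"offset":[-0.014,-0.012,0.004],"dr":[0,0,-0.05]},
    {"gripper":0.01,"offset":[-0.014,-0.012,0.003],"dr":[0,0,-0.05]},
    {"gripper":0.01,"offset":[-0.012,-0.01,0.002],"dr":[0,0,-0.045]},
    {"gripper":0.01,"offset":[-0.01,-0.008,0.001],"dr":[0,0,-0.035]},
    {"gripper":0.01,"offset":[-0.007,-0.006,0.001],"dr":[0,0,-0.025]}
  ]
}}

```text
time: 20.45
eef_pos: [0.3398, -0.3367, 0.2754]
orientation: [[0.995, 0.1, 0.0], [0.1, -0.995, -0.002], [0.0, 0.002, -1.0]]
force: [0.0, -0.2, -5.7]
width: 0.0236
```

Call:
{"method": "step_arm", "body": {
  "series": [
    {"gripper":0.01,"offset":[-0.004,-0.003,0],"dr":[0,0,-0.015]},
    {"gripper":0.01,"offset":[-0.002,-0.002,0],"dr":[0,0,-0.005]},
    {"gripper":0.01,"offset":[0,0,0],"dr":[0,0,0]},
    {"gripper":0.01,"offset":[0,0,0],"dr":[0,0,0]}
  ]
}}

```text
time: 20.85
eef_pos: [0.3333, -0.342, 0.2751]
orientation: [[0.997, 0.078, 0.0], [0.078, -0.997, -0.001], [0.0, 0.001, -1.0]]
force: [0.1, 0.7, -5.1]
width: 0.0234
```

```bash
python3 -c "
from h import *
import pickle
st()
f=save('wrist','w9.png'); pickle.dump(f,open('w9.pkl','wb'))
f=save('top','top9.png'); pickle.dump(f,open('top9.pkl','wb'))
"
```

```text
t 20.85 pos [ 0.3333 -0.342   0.2751] y_az -85.54 z [ 0.    -0.001 -1.   ] F [ 0.11  0.66 -5.13] M [ 0.01 -0.   -0.03] w 0.0234 j [ 47.8  11.2  -8.5 110.3   2.   58.6 -47.1]
```

View pics/w9.png

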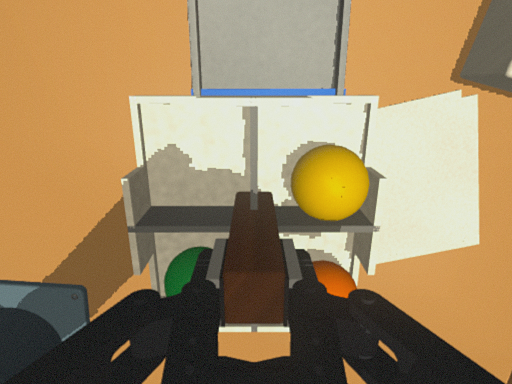

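View pics/top9.png

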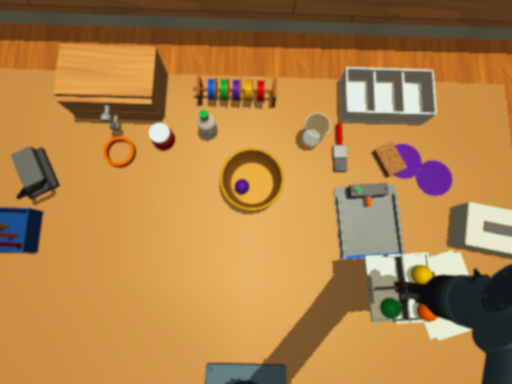

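```bash
python3 -c "
from h import *
t=cv2.imread('pics/w9.png');cv2.imwrite('pics/w9z.png',cv2.resize(t[0:110,180:360],None,fx=4.4,fy=4.4,interpolation=2))
t=cv2.imread('pics/top9.png');cv2.imwrite('pics/top9z.png',cv2.resize(t[175:265,325:415],None,fx=6.6,fy=6.6,interpolation=2))
"
```

```text
(no output)
```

View pics/w9z.png

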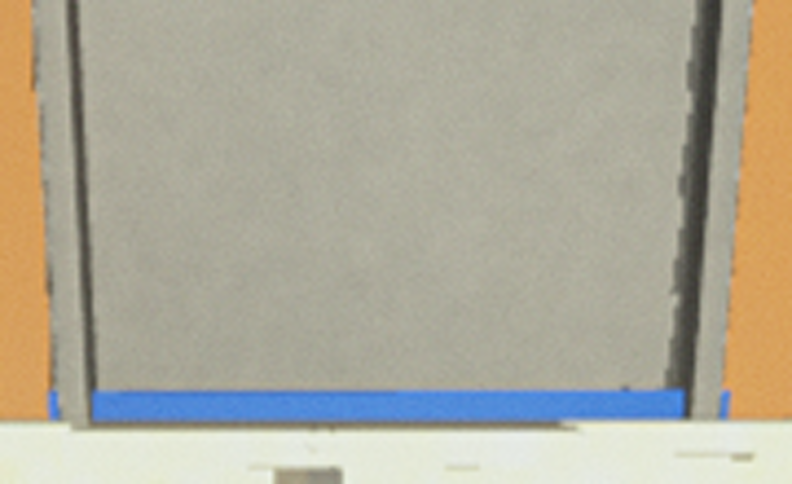

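View pics/top9z.png

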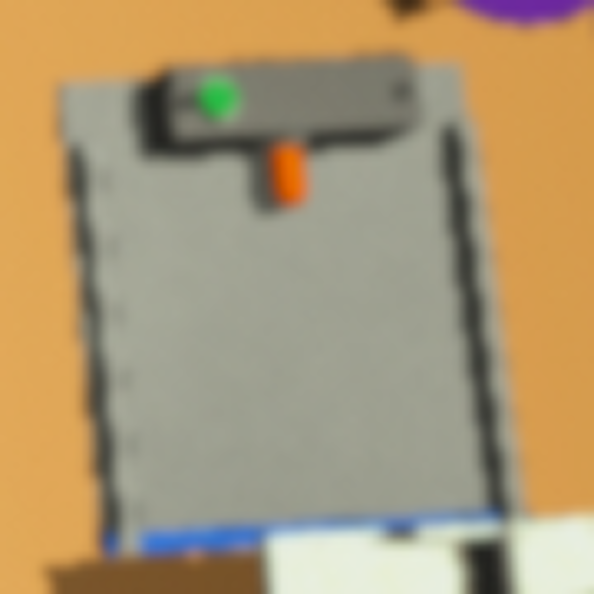

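```bash
python3 -c "
from h import *
f=load('w9.pkl'); g=load('top9.pkl')
Z=lambda p:((p[0]+.5)/4.4+180-.5,(p[1]+.5)/4.4-.5)
T=lambda p:((p[0]+.5)/6.6+325-.5,(p[1]+.5)/6.6+175-.5)
P=lambda n,a,z,F=f,C=Z:print(n,[np.round(onz(F,C(p),z)[:2],4) for p in a])
P('left guide',[(68,10),(84,380)],.022)
P('right guide',[(718,10),(692,390)],.022)
P('outer L',[(32,10),(52,390)],.004);P('outer R',[(753,10),(727,390)],.004)
P('lip in',[(95,390),(683,388)],.014);P('lip in floor',[(95,390),(683,388)],.004)
print('cam',f['cam_to_world'][:3,3])
print('TOP')
P('lip in',[(145,535),(500,513)],.014,g,T)
P('guideL',[(70,150),(105,530)],.022,g,T)
P('guideR top outer/inner',[(445,130),(492,510)],.022,g,T)
P('plunger nose',[(292,206)],.026,g,T); P('plunger root',[(285,142)],.033,g,T)
P('hous',[(168,135),(415,125)],.046,g,T)
P('plate back',[(62,88),(462,65)],.004,g,T)
"
```

```text
left guide [array([ 0.49  , -0.2675]), array([ 0.404 , -0.2735])]
right guide [array([ 0.5025, -0.4261]), array([ 0.414 , -0.4338])]
outer L [array([ 0.4928, -0.2551]), array([ 0.4003, -0.2619])]
outer R [array([ 0.5073, -0.4391]), array([ 0.4148, -0.4478])]
lip in [array([ 0.4015, -0.2753]), array([ 0.4144, -0.4332])]
lip in floor [array([ 0.4012, -0.2737]), array([ 0.4144, -0.4356])]
cam [ 0.41236095 -0.33650436  0.417926  ]
TOP
lip in [array([ 0.4016, -0.277 ]), array([ 0.4147, -0.4317])]
guideL [array([ 0.5677, -0.2453]), array([ 0.4032, -0.2578])]
guideR top outer/inner [array([ 0.5812, -0.4121]), array([ 0.4157, -0.4249])]
plunger nose [array([ 0.5448, -0.3415])]
plunger root [array([ 0.5719, -0.337 ])]
hous [array([ 0.5713, -0.2821]), array([ 0.5786, -0.3895])]
plate back [array([ 0.599 , -0.2464]), array([ 0.6146, -0.4284])]
```

Call:
{"method": "step_arm", "body": {
  "series": [
    {"gripper":0.01,"offset":[0.002,0,-0.002],"dr":[0,0,0]},
    {"gripper":0.01,"offset":[0.004,0,-0.004],"dr":[0,0,0]},
    {"gripper":0.01,"offset":[0.006,-0.001,-0.007],"dr":[0,0,0]},
    {"gripper":0.01,"offset":[0.009,-0.001,-0.01],"dr":[0,0,0]},
    {"gripper":0.01,"offset":[0.011,-0.001,-0.012],"dr":[0,0,0]},
    {"gripper":0.01,"offset":[0.011,-0.001,-0.012],"dr":[0,0,0]},
    {"gripper":0.01,"offset":[0.011,-0.001,-0.012],"dr":[0,0,0]},
    {"gripper":0.01,"offset":[0.011,0,-0.012],"dr":[0,0,0]},
    {"gripper":0.01,"offset":[0.011,0,-0.012],"dr":[0,0,0]},
    {"gripper":0.01,"offset":[0.01,0,-0.012],"dr":[0,0,0]},
    {"gripper":0.01,"offset":[0.009,0,-0.011],"dr":[0,0,0]},
    {"gripper":0.01,"offset":[0.008,0,-0.01],"dr":[0,0,0]}
  ]
}}

```text
time: 22.15
eef_pos: [0.4471, -0.345, 0.1468]
orientation: [[0.997, 0.082, 0.001], [0.082, -0.997, 0.001], [0.001, -0.001, -1.0]]
force: [-0.4, -0.4, -4.7]
width: 0.023
```

```bash
python3 -c "
from h import *
st()"
```

```text
t 22.15 pos [ 0.4471 -0.345   0.1468] y_az -85.31 z [ 0.001  0.001 -1.   ] F [-0.43 -0.39 -4.71] M [-0.01 -0.03  0.  ] w 0.023 j [ 40.   28.9  -8.9 104.8   5.8  46.7 -57.1]
```

Remaining (0.020, −0.004, −0.045); decelerate.

Call:
{"method": "step_arm", "body": {
  "series": [
    {"gripper":0.01,"offset":[0.005,-0.001,-0.009],"dr":[0,0,0]},
    {"gripper":0.01,"offset":[0.004,-0.001,-0.008],"dr":[0,0,0]},
    {"gripper":0.01,"offset":[0.003,-0.001,-0.007],"dr":[0,0,0]},
    {"gripper":0.01,"offset":[0.002,-0.001,-0.005],"dr":[0,0,0]},
    {"gripper":0.01,"offset":[0.001,0,-0.003],"dr":[0,0,0]},
    {"gripper":0.01,"offset":[0,0,0],"dr":[0,0,0]},
    {"gripper":0.01,"offset":[0,0,0],"dr":[0,0,0]},
    {"gripper":0.01,"offset":[0,0,0],"dr":[0,0,0]}
  ]
}}

```text
time: 22.95
eef_pos: [0.4635, -0.3495, 0.1109]
orientation: [[0.997, 0.082, -0.0], [0.082, -0.997, 0.002], [0.0, -0.002, -1.0]]
force: [0.6, 0.6, -5.6]
width: 0.0232
```

```bash
python3 -c "
from h import *
import pickle
st()
f=save('wrist','w10.png'); pickle.dump(f,open('w10.pkl','wb'))
S=np.array([.483,-.348]);a=np.radians(4.6);ex=np.array([np.cos(a),np.sin(a)]);ey=np.array([-ex[1],ex[0]])
for n,p,z in [('nose',.061*ex,.026),('houseL',.09*ex+.055*ey,.046),('houseR',.09*ex-.055*ey,.046),('lipL',-.075*ex+.08*ey,.014),('lipR',-.075*ex-.08*ey,.014),('guideL',.08*ey,.022),('guideR',-.08*ey,.022)]:
    print(n,np.round(proj(f,[*(S+p),z])))
"
```

```text
t 22.95 pos [ 0.4635 -0.3495  0.1109] y_az -85.32 z [-0.     0.002 -1.   ] F [ 0.56  0.58 -5.61] M [ 0.01 -0.06  0.04] w 0.0232 j [ 38.9  33.2  -8.4 103.5   6.5  43.8 -58.2]
nose [253.  81.]
houseL [158.  27.]
houseR [348.  27.]
lipL [157. 253.]
lipR [349. 254.]
guideL [144. 168.]
guideR [362. 168.]
```

View pics/w10.png

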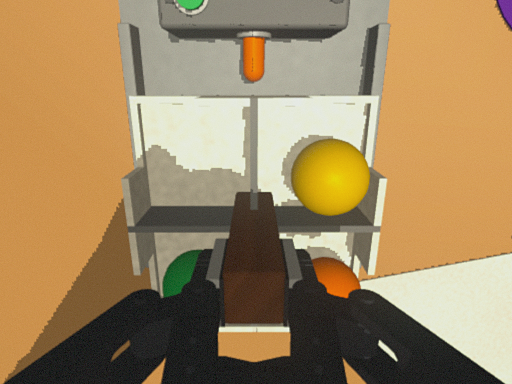

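Call:
{"method": "step_arm", "body": {
  "series": [
    {"gripper":0.01,"offset":[0,0,-0.003],"dr":[0,0,0]},
    {"gripper":0.01,"offset":[0,0,-0.005],"dr":[0,0,0]},
    {"gripper":0.01,"offset":[0,0,-0.006],"dr":[0,0,0]},
    {"gripper":0.01,"offset":[0,0,-0.005],"dr":[0,0,0]},
    {"gripper":0.01,"offset":[0,0,-0.003],"dr":[0,0,0]},
    {"gripper":0.01,"offset":[0,0,-0.001],"dr":[0,0,0]},
    {"gripper":0.01,"offset":[0,0,0],"dr":[0,0,0]},
    {"gripper":0.01,"offset":[0,0,0],"dr":[0,0,0]}
  ]
}}

```text
time: 23.8
eef_pos: [0.4633, -0.3496, 0.086]
orientation: [[0.997, 0.081, -0.0], [0.081, -0.997, 0.002], [0.0, -0.002, -1.0]]
force: [-0.9, 0.9, -4.0]
width: 0.0231
```

```bash
cat >> h.py <<'E'
S=np.array([.483,-.348]);_a=np.radians(4.6);ex=np.array([np.cos(_a),np.sin(_a)]);ey=np.array([-ex[1],ex[0]])
def dk(s):
    q=s['eef_pos'][:2]-S; print('dock rel mm',np.round(1e3*np.array([q@ex,q@ey,s['eef_pos'][2]-.0623-.004]),1))
E
python3 -c "
from h import *
dk(st())"
```

```text
t 23.8 pos [ 0.4633 -0.3496  0.086 ] y_az -85.33 z [-0.     0.002 -1.   ] F [-0.85  0.86 -3.97] M [ 0.06 -0.01 -0.  ] w 0.0231 j [ 38.7  35.4  -8.1 104.1   7.   41.  -58.6]
dock rel mm [-19.8  -0.   19.7]
```

Call:
{"method": "step_arm", "body": {
  "series": [
    {"gripper":0.01,"offset":[0,0,-0.003],"dr":[0.001,0,0]},
    {"gripper":0.01,"offset":[0,0,-0.002],"dr":[0.001,0,0]},
    {"gripper":0.01,"offset":[0.002,0,0],"dr":[0,0,0]},
    {"gripper":0.01,"offset":[0.003,0,0],"dr":[0,0,0]},
    {"gripper":0.01,"offset":[0.003,0,0],"dr":[0,0,0]},
    {"gripper":0.01,"offset":[0.003,0,0],"dr":[0,0,0]},
    {"gripper":0.01,"offset":[0.002,0,0],"dr":[0,0,0]},
    {"gripper":0.01,"offset":[0,0,0],"dr":[0,0,0]}
  ]
}}

```text
time: 24.6
eef_pos: [0.4766, -0.3497, 0.0809]
orientation: [[0.997, 0.081, -0.002], [0.081, -0.997, 0.004], [-0.001, -0.004, -1.0]]
force: [-1.6, -0.9, -3.8]
width: 0.0232
```

```bash
python3 -c "
from h import *
dk(st())"
```

```text
t 24.6 pos [ 0.4766 -0.3497  0.0809] y_az -85.34 z [-0.002  0.004 -1.   ] F [-1.62 -0.93 -3.83] M [0.06 0.4  0.02] w 0.0232 j [ 37.9  36.7  -8.  102.4   7.   41.5 -59.2]
dock rel mm [-6.5 -1.2 14.6]
```

Call:
{"method": "step_arm", "body": {
  "series": [
    {"gripper":0.01,"offset":[0.002,0.0005,0],"dr":[-0.002,-0.001,0]},
    {"gripper":0.01,"offset":[0.003,0.0005,0],"dr":[-0.002,-0.001,0]},
    {"gripper":0.01,"offset":[0.003,0.0005,0],"dr":[0,0,0]},
    {"gripper":0.01,"offset":[0.001,0,0],"dr":[0,0,0]},
    {"gripper":0.01,"offset":[0,0,0],"dr":[0,0,0]},
    {"gripper":0.01,"offset":[0,0,0],"dr":[0,0,0]}
  ]
}}

```text
time: 25.2
eef_pos: [0.484, -0.349, 0.0807]
orientation: [[0.997, 0.08, -0.003], [0.08, -0.997, -0.001], [-0.003, 0.0, -1.0]]
force: [-3.2, -0.4, -2.5]
width: 0.0233
```

```bash
python3 -c "
from h import *
dk(st())
f=save('wrist','w11.png')
print(proj(f,[*(S+.072*ex),.026]))"
```

```text
t 25.2 pos [ 0.484  -0.349   0.0807] y_az -85.42 z [-0.003 -0.001 -1.   ] F [-3.22 -0.36 -2.47] M [-0.03  0.71  0.02] w 0.0233 j [ 37.1  37.1  -7.8 101.7   7.2  41.9 -59.9]
dock rel mm [ 0.9 -1.1 14.4]
[250.56269237  97.14239395]
```

View pics/w11.png

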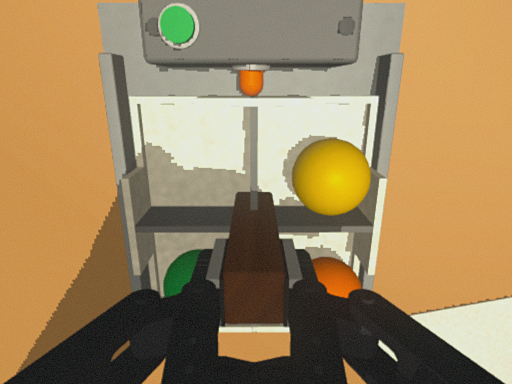

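Call:
{"method": "step_arm", "body": {
  "series": [
    {"gripper":0.01,"offset":[0,0.0005,-0.002],"dr":[0,-0.003,0]},
    {"gripper":0.01,"offset":[0,0.0005,-0.003],"dr":[0,0,0]},
    {"gripper":0.01,"offset":[0,0,-0.003],"dr":[0,0,0]},
    {"gripper":0.01,"offset":[0,0,-0.002],"dr":[0,0,0]},
    {"gripper":0.01,"offset":[0,0,0],"dr":[0,0,0]},
    {"gripper":0.01,"offset":[0,0,0],"dr":[0,0,0]}
  ]
}}

```text
time: 25.85
eef_pos: [0.4832, -0.3483, 0.0694]
orientation: [[0.997, 0.079, -0.001], [0.079, -0.997, -0.001], [-0.001, 0.001, -1.0]]
force: [-3.6, -0.7, -2.2]
width: 0.0231
```

```bash
python3 -c "
from h import *
dk(st())"
```

```text
t 25.85 pos [ 0.4832 -0.3483  0.0694] y_az -85.48 z [-0.001 -0.001 -1.   ] F [-3.63 -0.69 -2.18] M [-0.07  0.68  0.02] w 0.0231 j [ 37.   37.9  -7.7 102.1   7.4  40.4 -60.1]
dock rel mm [ 0.2 -0.3  3.1]
```

Call:
{"method": "step_arm", "body": {
  "series": [
    {"gripper":0.01,"offset":[0,0,-0.001],"dr":[0,0,0]},
    {"gripper":0.01,"offset":[0,0,-0.001],"dr":[0,0,0]},
    {"gripper":0.01,"offset":[0,0,-0.001],"dr":[0,0,0]},
    {"gripper":0.01,"offset":[0,0,-0.0005],"dr":[0,0,0]},
    {"gripper":0.01,"offset":[0,0,0],"dr":[0,0,0]}
  ]
}}

```text
time: 26.35
eef_pos: [0.4835, -0.3483, 0.0664]
orientation: [[0.997, 0.079, -0.001], [0.079, -0.997, -0.001], [-0.001, 0.001, -1.0]]
force: [-3.1, 0.2, -3.7]
width: 0.0228
```

```bash
python3 -c "
from h import *
dk(st())"
```

```text
t 26.35 pos [ 0.4835 -0.3483  0.0664] y_az -85.48 z [-0.001 -0.001 -1.   ] F [-3.11  0.17 -3.67] M [-0.02  0.66 -0.06] w 0.0228 j [ 37.   38.2  -7.6 102.1   7.4  40.1 -60.2]
dock rel mm [ 0.5 -0.4  0.1]
```

Call:
{"method": "step_arm", "body": {
  "series": [
    {"gripper":0.01,"offset":[0,0,-0.0005],"dr":[0,0,0]},
    {"gripper":0.01,"offset":[0,0,-0.0005],"dr":[0,0,0]},
    {"gripper":0.01,"offset":[0,0,0],"dr":[0,0,0]}
  ]
}}

```text
time: 26.65
eef_pos: [0.4835, -0.3483, 0.0665]
orientation: [[0.997, 0.079, -0.001], [0.079, -0.997, -0.001], [-0.001, 0.001, -1.0]]
force: [-3.7, 0.9, -3.4]
width: 0.023
```

```bash
python3 -c "
from h import *
dk(st())
save('wrist','w12.png');save('scene','s12.png')
t=cv2.imread('pics/s12.png');cv2.imwrite('pics/s12z.png',cv2.resize(t[150:270,60:200],None,fx=5,fy=5,interpolation=2))"
```

```text
t 26.65 pos [ 0.4835 -0.3483  0.0665] y_az -85.48 z [-0.001 -0.001 -1.   ] F [-3.74  0.87 -3.42] M [-0.03  0.73 -0.03] w 0.023 j [ 37.   38.2  -7.6 102.1   7.4  40.1 -60.2]
dock rel mm [ 0.5 -0.3  0.2]
```

View pics/s12z.png

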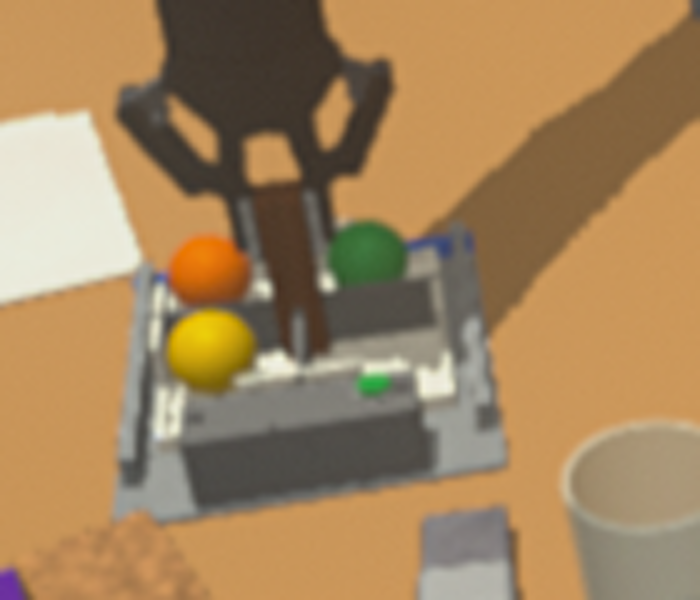

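Call:
{"method": "step_arm", "body": {
  "series": [
    {"gripper":0.01,"offset":[0,0,-0.001],"dr":[0,0,0]},
    {"gripper":0.01,"offset":[0,0,-0.0015],"dr":[0,0,0]},
    {"gripper":0.01,"offset":[0,0,-0.001],"dr":[0,0,0]}
  ]
}}

```text
time: 27.05
eef_pos: [0.4834, -0.3483, 0.0664]
orientation: [[0.997, 0.079, -0.002], [0.079, -0.997, -0.001], [-0.002, 0.001, -1.0]]
force: [-6.3, 1.2, 3.9]
width: 0.023
```

```bash
python3 -c "
from h import *
dk(st())"
```

```text
t 27.05 pos [ 0.4834 -0.3483  0.0664] y_az -85.49 z [-0.002 -0.001 -1.   ] F [-6.3   1.2   3.94] M [0.39 1.19 0.01] w 0.023 j [ 37.   38.2  -7.6 102.1   7.4  40.2 -60.2]
dock rel mm [ 0.4 -0.4  0.1]
```

Call:
{"method": "step_arm", "body": {
  "series": [
    {"gripper":0.01,"offset":[-0.001,0,0],"dr":[0,0,0]},
    {"gripper":0.01,"offset":[-0.002,0,0],"dr":[0,0,0]},
    {"gripper":0.01,"offset":[-0.001,0,0],"dr":[0,0,0]},
    {"gripper":0.01,"offset":[0,0,0],"dr":[0,0,0]},
    {"gripper":0.01,"offset":[0,0,0],"dr":[0,0,0]}
  ]
}}

```text
time: 27.55
eef_pos: [0.4807, -0.3484, 0.0664]
orientation: [[0.997, 0.078, 0.001], [0.078, -0.997, -0.001], [0.001, 0.001, -1.0]]
force: [-2.5, -0.9, -1.8]
width: 0.0234
```

```bash
python3 -c "
from h import *
dk(st())"
```

```text
t 27.55 pos [ 0.4807 -0.3484  0.0664] y_az -85.52 z [ 0.001 -0.001 -1.   ] F [-2.49 -0.88 -1.82] M [ 0.14  0.65 -0.07] w 0.0234 j [ 37.2  38.   -7.6 102.6   7.4  39.8 -60. ]
dock rel mm [-2.3 -0.2  0.1]
```

Now near the lip. Open slowly.

Call:
{"method": "step_arm", "body": {
  "series": [
    {"gripper":0.024,"offset":[0,0,0],"dr":[0,0,0]},
    {"gripper":0.027,"offset":[0,0,0],"dr":[0,0,0]},
    {"gripper":0.03,"offset":[0,0,0],"dr":[0,0,0]},
    {"gripper":0.035,"offset":[0,0,0],"dr":[0,0,0]},
    {"gripper":0.04,"offset":[0,0,0],"dr":[0,0,0]},
    {"gripper":0.05,"offset":[0,0,0],"dr":[0,0,0]}
  ],
  "squeeze": 20
}}

```text
time: 28.15
eef_pos: [0.4857, -0.3487, 0.0685]
orientation: [[0.997, 0.081, 0.01], [0.081, -0.997, -0.004], [0.01, 0.005, -1.0]]
force: [0.3, 0.6, -0.1]
width: 0.0502
```

```bash
python3 -c "
from h import *
dk(st())
f=save('wrist','w13.png')"
```

```text
t 28.15 pos [ 0.4857 -0.3487  0.0685] y_az -85.37 z [ 0.01  -0.004 -1.   ] F [ 0.32  0.55 -0.07] M [ 0.05  0.04 -0.03] w 0.0502 j [ 37.1  37.9  -7.8 102.4   7.3  39.6 -60. ]
dock rel mm [ 2.6 -0.9  2.2]
```

View pics/w13.png

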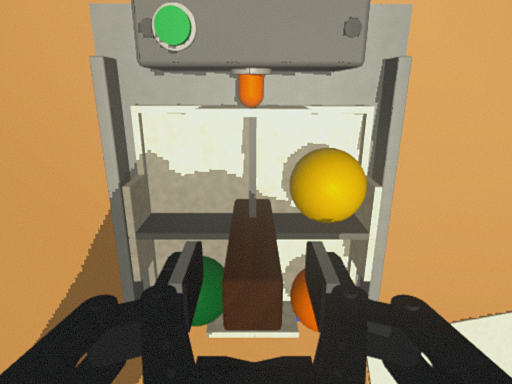

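Call:
{"method": "step_arm", "body": {
  "series": [
    {"gripper":0.05,"offset":[0,0,0.01],"dr":[0,0,0]},
    {"gripper":0.05,"offset":[0,0,0.02],"dr":[0,0,0]},
    {"gripper":0.05,"offset":[0,0,0.03],"dr":[0,0,0]},
    {"gripper":0.05,"offset":[0,0,0.03],"dr":[0,0,0]},
    {"gripper":0.05,"offset":[0,0,0.03],"dr":[0,0,0]},
    {"gripper":0.05,"offset":[-0.02,0,0.02],"dr":[0,0,0]},
    {"gripper":0.05,"offset":[-0.03,0,0.01],"dr":[0,0,0]},
    {"gripper":0.05,"offset":[-0.02,0,0],"dr":[0,0,0]},
    {"gripper":0.05,"offset":[0,0,0],"dr":[0,0,0]},
    {"gripper":0.05,"offset":[0,0,0],"dr":[0,0,0]}
  ]
}}

```text
time: 29.2
eef_pos: [0.4146, -0.348, 0.2313]
orientation: [[0.997, 0.082, 0.016], [0.082, -0.997, -0.008], [0.015, 0.009, -1.0]]
force: [0.4, -0.2, 0.3]
width: 0.0501
```

```bash
python3 -c "
from h import *
st()
f=save('wrist','w14.png'); g=save('top','top14.png'); s=save('scene','s14.png')
for n,p,z in [('wall front',-.003*ex+.072*ex,.04),('frontL',.069*ex+.03*ey,.04),('frontR',.069*ex-.03*ey,.04),('back sillL',-.075*ex+.072*ey,.014),('nose',.069*ex,.026),('lipL',-.075*ex+.08*ey,.014)]:
    print(n,np.round(proj(f,[*(S+p),z])))
t=cv2.imread('pics/s14.png');cv2.imwrite('pics/s14z.png',cv2.resize(t[150:270,60:200],None,fx=5,fy=5,interpolation=2))"
```

```text
t 29.2 pos [ 0.4146 -0.348   0.2313] y_az -85.29 z [ 0.016 -0.008 -1.   ] F [ 0.45 -0.17  0.33] M [0.05 0.01 0.05] w 0.0501 j [ 42.8  20.   -9.3 105.1   3.7  54.2 -53.3]
wall front [257.  20.]
frontL [225.  20.]
frontR [289.  20.]
back sillL [193. 165.]
nose [257.  23.]
lipL [186. 165.]
```

View pics/w14.png

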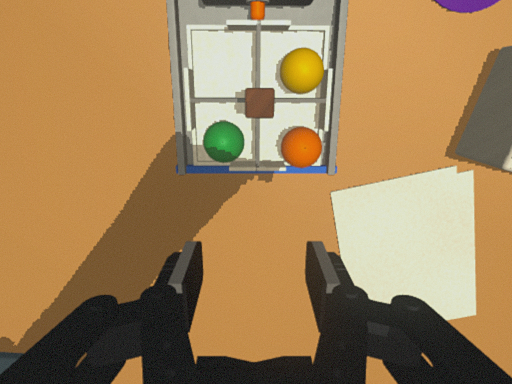

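View pics/s14z.png

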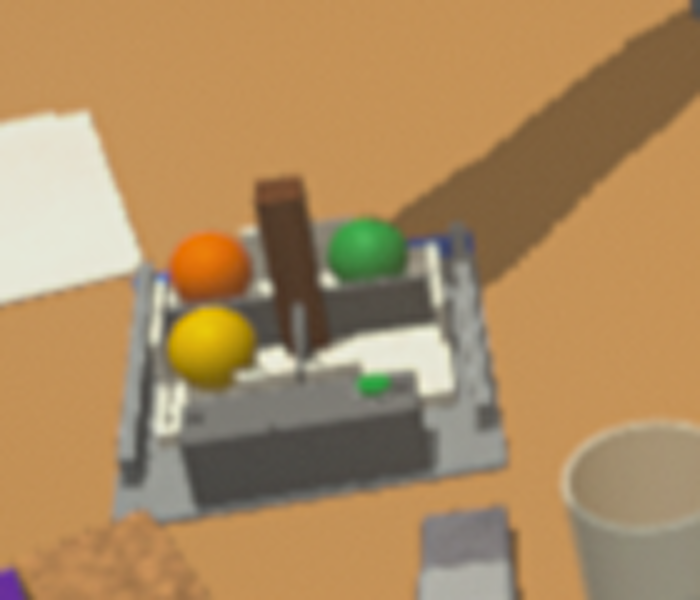

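View pics/top14.png

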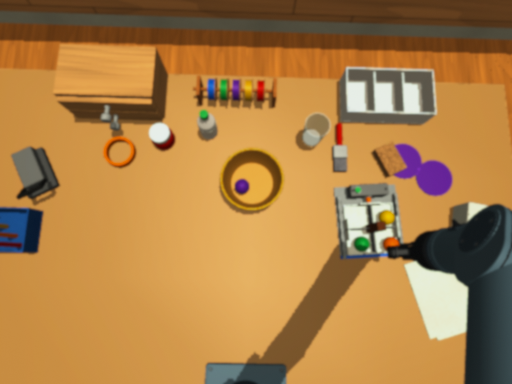

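```bash
python3 -c "
from h import *
t=cv2.imread('pics/w14.png');cv2.imwrite('pics/w14z.png',cv2.resize(t[0:180,165:355],None,fx=3.3,fy=3.3,interpolation=2))"
```

```text
(no output)
```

View pics/w14z.png

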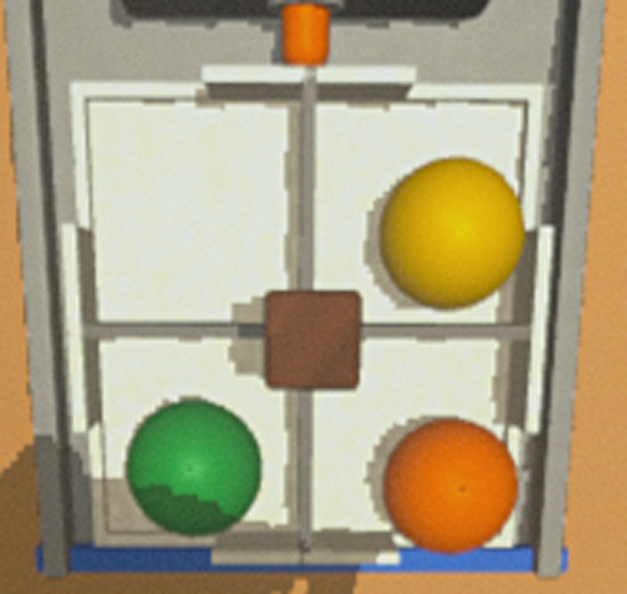

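Call:
{"method": "step_arm", "body": {
  "series": [
    {"gripper":0.05,"offset":[0,0,0],"dr":[0,0,0]},
    {"gripper":0.05,"offset":[0,0,0],"dr":[0,0,0]}
  ]
}}

```text
time: 29.55
eef_pos: [0.4162, -0.347, 0.2297]
orientation: [[0.996, 0.085, 0.014], [0.085, -0.996, -0.006], [0.014, 0.007, -1.0]]
force: [-0.2, 0.8, -0.7]
width: 0.0497
```

```bash
python3 -c "
from h import *
st()
print(manip.finish_job())"
```

```text
t 29.55 pos [ 0.4162 -0.347   0.2297] y_az -85.13 z [ 0.014 -0.006 -1.   ] F [-0.25  0.81 -0.69] M [0.03 0.06 0.03] w 0.0497 j [ 42.7  20.2  -9.3 105.    3.7  54.2 -53.4]
the job is handed in; nothing more can be done
None
```

I lifted the tray by its post and tipped it about 36° straight toward the purple ball's corner. Only the purple ball rolled out, into the basket. I then pushed the plunger in about 12 mm with the tray held above the lip, lowered it flat behind the lip, let it back gently and let go. I handed the job in at 29.6 s, with the arm raised clear.

**Last checks:**
- **Purple ball and basket:** the pictures show the purple ball in the upright basket.
- **Tray:** green, orange and yellow are still in their compartments. The tray's rear sill lies along the lip's inner edge with the whole blue lip visible. The plunger touches the tray wall and is pushed in by roughly 8 mm, judged from the picture because I did not read the joint itself.
- **Other things:** by eye, the bystanders look unmoved in the top view; I did not measure them.

No check failed. One network reading of the basket while the arm partly hid it put the basket about 18 mm off, but the later clear pictures show it where it started.

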